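# Re-index and restock the seasoning carousel

## Robot

A 6-joint arm with a two-finger parallel gripper is mounted at the origin on the work surface. World frame = base frame: x ahead of the robot, y to its left, z up, the work surface at z = 0. Lengths are in m, angles in rad, forces in N, time in s.
With the tool pointing down it reaches from about 0.425 to 1.125 m from the base axis. Payload 14.9 kg.
Tool frame: the origin (TCP) lies between the finger pads; the fingertips stand 8 mm ahead of it and the grasp point (between the pads) lies 11 mm behind it (arm.tip_extent is the distance from the TCP to the fingertips, in m); z points along the fingers, y is the line along which they close (so a half turn about z gives the same grasp; the last joint's range is limited). The gripper opens to 91 mm and grips with 3 to 60 N. Pads are 32 mm wide; open, the fingers measure 118 mm over their backs; the gripper's body (76 mm by 178 mm) begins 60 mm behind the grasp point.
Start: joints at [-1.223, 0.379, 1.734, -0, 1.028, -0.033], TCP at [0.26, -0.65, 0.222] pointing down, gripper open.
Joint ranges: [-2.77, 2.77], [-0.74, 2.19], [0, 2.66], [-1.06, 4.2], [0.31, 2.87], [-3.08, 3.08]. Speed limits (rad/s): [1.89, 1.89, 2.39, 3.14, 3.14, 3.14].

## Interface

Orientations are given as a unit quaternion [x, y, z, w].
In Python, from station import arm gives the robot as it stands.
- The arm moves only by the shell command python3 -m creep 'ROWS' [FORCE]. ROWS is a JSON object of lists of equal length, an entry for each row: "dp": the shift along the world's x, y, z in units of 30 mm (1.0 is 30 mm), a list of three; "spin": the turn about the world's z in units of 6 degrees (1.0 is 6 degrees); "hand": the closure in counts, from 0 (fully open) to 255 (shut). A call has 1 to 8 rows; each row shifts and turns the commanded pose from where the row before left it; what a row does not reach is not made up. A row lasts 1/8 s, in which the tool goes at most 62.5 mm and 10.7 degrees, less where a joint would pass 70% of its speed; a pose out of reach is approached as far as the arm can. A call is refused whole if a number of a shift passes 1 or a number of a turn 1, either way. A call with a gripper value outside its range is refused whole. The fingers move at their own pace and stop on an object; FORCE is the grip in N (left out, the last holds). Time passes only in rows, so rows that do not move let the fingers close. It gives the time, the measured TCP pose, the force, the opening and the grip force at its end, in the units of the state.
- arm.get_obs(): the state, without advancing time (a new reading comes with each control period).
- arm.camera(name): name is "scene" or "top"; returns a dict with "pixels" (400x640x3 uint8, blue, green, red), "mtx" (3x3 intrinsics, pixels), "world_to_cam" (4x4, takes a point from world to camera coordinates). Camera axes: x right, y up, looking along -z (the intrinsics and any distortion apply to the point x, -y, -z); pixel columns grow to the right and rows downward; lengths in m; the calibration is good to about 2 mm. A picture is of the moment at which its call begins. There is no depth.
- arm.hand_in(): hands the job in; it is judged then, once.
The state is a dict: "time": time; "joint_pos": joint angles; "qvel": joint speeds; "tau": joint torques, N m; "ee_pos": TCP position; "tcp_rot": TCP orientation; "contact_force": force on the tool from outside, world axes, zero at the start; "ft_torque": the same for the moment, N m; "opening": finger opening in m; "grip_force": force on a finger pad.
Only numpy, scipy, OpenCV 4.12 (cv2) and the standard library are available. Lean on these libraries where they do the work, as an engineer would, in place of code of your own. Each camera call takes 0.05 s, during which the arm holds its last target. There are 200 camera calls.

## Task

Pull the ball-lock pin right out of the carousel's bracket, turn the carousel a quarter turn anticlockwise (seen from above) by its knob until it clicks into its detent with the bay facing you, and push the pin back in fully home to lock it there. Stand every lidded seasoning box that is on the counter upright in the carousel's bay, flat on its floor within the lips, and leave the other kitchen things where they are.

Things in the scene. Friction and masses are not known exactly. Their poses are not given: they have to be found in the camera images.
- pin_hole (a point): Centre of the hole mouth in the outer face of the lock bracket, 50 mm above the counter. +y runs level into the hole towards the carousel's axis (210 mm away), z up. Outer hole 23 mm wide; then two sprung balls left and right; 17 mm guide hole 36 to 50 mm deep; 18 mm hole of the index block 60 to 82 mm deep. Fixed during a run; place and yaw differ each time.
- stand: Fixed carousel base; origin on the carousel's upright axis at counter level, axes parallel to pin_hole's. The bracket at its rim is two plates 64 mm wide, tops 80 mm above the counter. Under the hole mouth a rest, 22 mm wide, top 34 mm above the counter, sticks out 40 mm and then ramps down for 15 mm; it carries the pin's handle. Foot plate 76 mm wide, 12 mm high.
- pin_handle (a point): Centre of the loose ball-lock pin's black handle, on the pin's axis: 50 mm long (x), 30 mm wide and high. +x points to the tip, 115 mm from here. Home (as at the start) the handle touches the bracket and this point is 25 mm outside pin_hole, 0 to 1 mm below its height, +x along pin_hole's +y; it is out beyond 115 mm. Laid on the counter it rests flat, axis 15 mm up. 0.25 kg.
- pin_tip (a point): Tip of the same pin, at the end of its steel shaft: shaft 14 mm diameter, 90 mm long from the handle's face, the last 16 mm tapered. A bulge 19 mm across, 62 mm back from the tip, snaps past the bracket's sprung balls with about 5 to 15 N when the pin is pulled out or pushed home.
- carousel (a joint): Angle of the round carousel top about its upright axis, rad, growing anticlockwise from above; 0 at the start, 1.571 after the quarter turn. Disc 310 mm across, upper face 76 mm above the counter. With the pin out it turns with light friction from -0.35 to 1.95; a sprung detent holds it at 0 and 1.571 (up to 15 N at the knob to leave it). Index blocks for the pin hang under its rim at every quarter.
- knob (a point): Centre of the upright round black turning knob on the carousel, 22 mm diameter, from 76 to 136 mm above the counter (this point at 106 mm); turns with the carousel, whose axis lies 105 mm from here along this point's +y. Two fixed upright shakers, 47 mm diameter, tops 152 mm above the counter, stand on the disc 78 mm either way along x and 67 mm along +y from here.
- bay (a point): Centre of the floor of the carousel's loading bay, 76 mm above the counter; turns with the carousel. A flat rectangle 210 mm along x by 94 mm along y, with a 50 mm high partition on its -y side and 12 mm high lips on the other three. It faces sideways at the start, the robot after the quarter turn. It takes four boxes side by side along x, 50 mm apart, long sides along y.
- box1_mid (a point): Centre of the plain body of a loose lidded steel seasoning box, 20 mm above its underside: body 80 mm long (x), 40 mm wide (y), 40 mm high (the lid's rim looks 1.5 mm wider all round); on the lid a black upright bar handle 46 mm long (x), 14 mm wide (y), 34 mm high, from 20 to 54 mm above this point. Mass 0.17 to 0.35 kg. All boxes are alike; some may be absent.
- box2_mid (a point): Centre of the plain body of a loose lidded steel seasoning box, 20 mm above its underside: body 80 mm long (x), 40 mm wide (y), 40 mm high (the lid's rim looks 1.5 mm wider all round); on the lid a black upright bar handle 46 mm long (x), 14 mm wide (y), 34 mm high, from 20 to 54 mm above this point. Mass 0.17 to 0.35 kg. All boxes are alike; some may be absent.
- box3_mid (a point): Centre of the plain body of a loose lidded steel seasoning box, 20 mm above its underside: body 80 mm long (x), 40 mm wide (y), 40 mm high (the lid's rim looks 1.5 mm wider all round); on the lid a black upright bar handle 46 mm long (x), 14 mm wide (y), 34 mm high, from 20 to 54 mm above this point. Mass 0.17 to 0.35 kg. All boxes are alike; some may be absent.
- box4_mid (a point): Centre of the plain body of a loose lidded steel seasoning box, 20 mm above its underside: body 80 mm long (x), 40 mm wide (y), 40 mm high (the lid's rim looks 1.5 mm wider all round); on the lid a black upright bar handle 46 mm long (x), 14 mm wide (y), 34 mm high, from 20 to 54 mm above this point. Mass 0.17 to 0.35 kg. All boxes are alike; some may be absent.
- jar: small glass jar, 48 mm diameter, 75 mm high; a bystander, origin at its underside or grip level; to be left alone.
- oil: amber oil bottle, 60 mm diameter, 200 mm high; a bystander, origin at its underside or grip level; to be left alone.
- mug: white mug; a bystander, origin at its underside or grip level; to be left alone.
- turner: kitchen turner (spatula) 240 mm long; a bystander, origin at its underside or grip level; to be left alone.
- ladle: spoon 240 mm long; a bystander, origin at its underside or grip level; to be left alone.
Things that resemble listed ones, but are neither listed nor needed, are in the scene too. Leave any red look-alike of the part that bears box4_mid alone. Leave any yellow look-alike of the part that bears pin_handle alone.

How it is judged:
On the way, in this order (a step that is already met when the one before it is completed fails the run):
1. the pin is wholly out of the bracket (distance between pin_handle and pin_hole above 0.116 m), for 0.1 s.
2. the carousel is turned a quarter turn anticlockwise (within 0.06 rad), with the pin out (value of joint carousel between 1.5108 and 1.6308 rad and distance between pin_handle and pin_hole above 0.116 m and velocity of joint carousel between -0.05 and 0.05 rad/s), for 0.2 s.
3. the pin is pushed fully home with the carousel in its new position (value of joint carousel between 1.5108 and 1.6308 rad and y of pin_handle in the frame of pin_hole between -0.032 and -0.018 m and x of pin_handle in the frame of pin_hole between -0.007 and 0.007 m and z of pin_handle in the frame of pin_hole between -0.007 and 0.007 m and angle between the x axis of pin_handle and the y axis of pin_hole, either way round below 0.15 rad), for 0.2 s.
At the end, for the whole second after the job is handed in: Carousel at 1.571 rad within 0.06, still; pin handle 25 mm outside pin_hole within 7 mm each way, axis within 0.15 rad; every box present in the bay: centre within 92 mm along and 34 mm across of its centre, 14 to 26 mm above its floor, tilt under 0.1 rad, at rest (all of step 3 and velocity of joint carousel between -0.05 and 0.05 rad/s and x of box1_mid in the frame of bay between -0.092 and 0.092 m and y of box1_mid in the frame of bay between -0.034 and 0.034 m and z of box1_mid in the frame of bay between 0.014 and 0.026 m and angle between each of box1_mid, box2_mid, box3_mid, box4_mid's own z axis and vertical below 0.1 rad and x of box2_mid in the frame of bay between -0.092 and 0.092 m and y of box2_mid in the frame of bay between -0.034 and 0.034 m and z of box2_mid in the frame of bay between 0.014 and 0.026 m and x of box3_mid in the frame of bay between -0.092 and 0.092 m and y of box3_mid in the frame of bay between -0.034 and 0.034 m and z of box3_mid in the frame of bay between 0.014 and 0.026 m and x of box4_mid in the frame of bay between -0.092 and 0.092 m and y of box4_mid in the frame of bay between -0.034 and 0.034 m and z of box4_mid in the frame of bay between 0.014 and 0.026 m and linear speed of each of box1, box2, box3, box4 below 0.03 m/s); the robot touches nothing.
It fails at once if a bystander (jar, oil bottle, mug, turner or spoon) is moved more than 60 mm (distance of any of jar, oil, mug, turner, ladle from where it was at the start of the episode above 0.06 m).
Of box1, box2, box3, box4 only 2 to 4 are there at a start; the rules pass over those that are not, and their reading is None.
At some moment in a run one of box1, box2, box3, box4 may be knocked a few centimetres aside while the robot is not near it.
It also fails if it takes over 210 s, if anything falls off the work surface, if the arm or the gripper's body presses on something with over 40 N, if the wrist force passes 120 N, or if a joint passes its speed limit or range.

## Working session

There is one attempt and no reset: what is moved stays moved. The work goes in short steps, Python scripts to look and compute and a shell command to move; the robot and the scene stay as the last step left them, time stands still between calls to the robot, and variables do not carry over. Pictures are saved under pics/ and viewed, at most 15 in all, crops included, and the job is handed in when it is done.

```bash
ls; mkdir -p pics
python3 - <<'E'
from station import arm
import cv2,numpy as np
for n in("scene","top"):
    c=arm.camera(n); cv2.imwrite(f"pics/{n}0.png",c["pixels"]); print(n,c["mtx"].tolist(),np.round(c["world_to_cam"],4).tolist(),[k for k in c])
print(arm.get_obs())
E
```

```text
pics
scene [[479.5746079170221, 0.0, 325.54212882901265], [0.0, 479.5746079170221, 198.64089949515494], [0.0, 0.0, 1.0]] [[0.3054, 0.9521, -0.0112, -0.1586], [-0.5416, 0.1834, 0.8204, 0.1808], [0.7832, -0.2445, 0.5717, -1.7864], [0.0, 0.0, 0.0, 1.0]] ['pixels', 'mtx', 'world_to_cam']
top [[500.22710675044243, 0.0, 328.6844861255718], [0.0, 500.22710675044243, 201.01028975467344], [0.0, 0.0, 1.0]] [[0.0227, -0.9997, 0.0028, -0.0228], [0.9981, 0.0228, 0.0568, -0.5043], [-0.0568, 0.0016, 0.9984, -1.7726], [0.0, 0.0, 0.0, 1.0]] ['pixels', 'mtx', 'world_to_cam']
{'time': 0.1, 'joint_pos': array([-1.22329778e+00,  3.79339960e-01,  1.73470753e+00,  3.06075284e-05,
        1.02849358e+00, -3.33018386e-02]), 'qvel': array([-0.00163467,  0.00022387, -0.0023368 ,  0.00103507,  0.00149348,
        0.00109508]), 'tau': array([-9.74617251e-04, -7.65046477e+01, -4.35291231e+01,  6.51164283e-02,
        3.99018405e-02, -3.12770806e-05]), 'ee_pos': array([ 0.26004988, -0.64954105,  0.2213725 ]), 'tcp_rot': array([ 9.81929962e-01,  1.89244088e-01, -6.12481853e-05, -4.70417509e-04]), 'contact_force': array([ 0.57845346, -0.73438296,  0.10859311]), 'ft_torque': array([-0.03596631,  0.02610107, -0.00300738]), 'grip_force': 0.0, 'opening': 0.09126474966380628}
```

View pics/scene0.png

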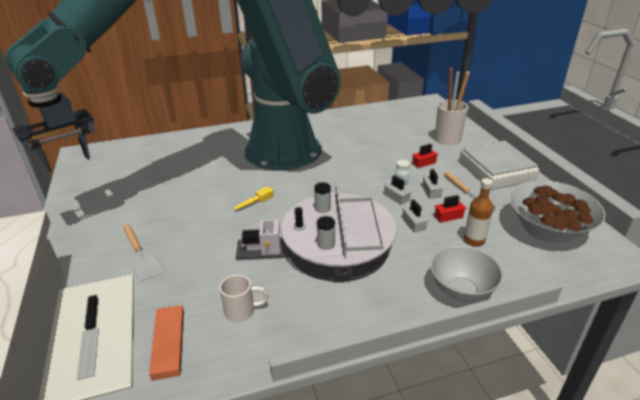

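View pics/top0.png

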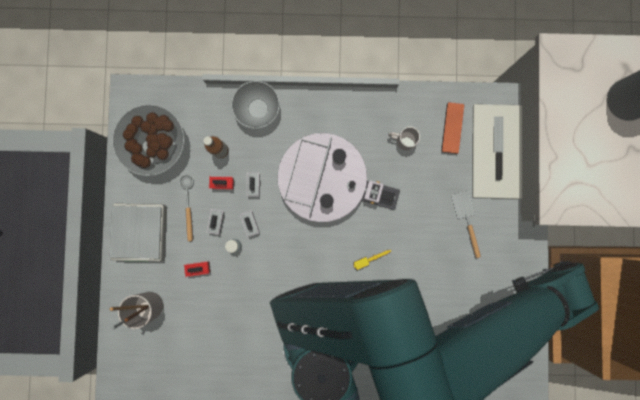

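Scene: carousel at the centre (top 322,178), bracket and black pin at (380,193). There are grey boxes at top (253,184), (216,222) and (249,223). Look-alikes: red boxes at (221,184) and (197,270), yellow pin at (372,260). The candidates for boxes are the three grey ones and for the pin the black handle, checked in crops next.

```bash
cat > h.py <<'E'
import cv2,numpy as np
from station import arm
def bp(c,uv,z):
    "pixel -> world point at height z"
    K=c["mtx"];T=c["world_to_cam"];R=T[:3,:3];o=-R.T@T[:3,3]
    d=R.T@(np.array([1,-1,-1])*(np.linalg.inv(K)@[uv[0],uv[1],1]))
    return o+d*(z-o[2])/d[2]
def pj(c,p):
    q=(c["world_to_cam"]@[*p,1])[:3]*[1,-1,-1]; q=c["mtx"]@q; return q[:2]/q[2]
def crop(c,x,y,w,h,s,name):
    im=cv2.resize(c["pixels"][y:y+h,x:x+w],None,fx=s,fy=s,interpolation=cv2.INTER_CUBIC)
    for i in range(0,w,10): cv2.line(im,(i*s,0),(i*s,6 if i%50 else 14),(0,0,255),1)
    for i in range(0,h,10): cv2.line(im,(0,i*s),(6 if i%50 else 14,i*s),(0,0,255),1)
    cv2.imwrite(f"pics/{name}.png",im)
E
python3 - <<'E'
from h import *
t=arm.camera("top")
crop(t,270,125,140,105,5,"a")
crop(t,180,160,100,90,6,"b")
E
```

```text
(no output)
```

View pics/a.png

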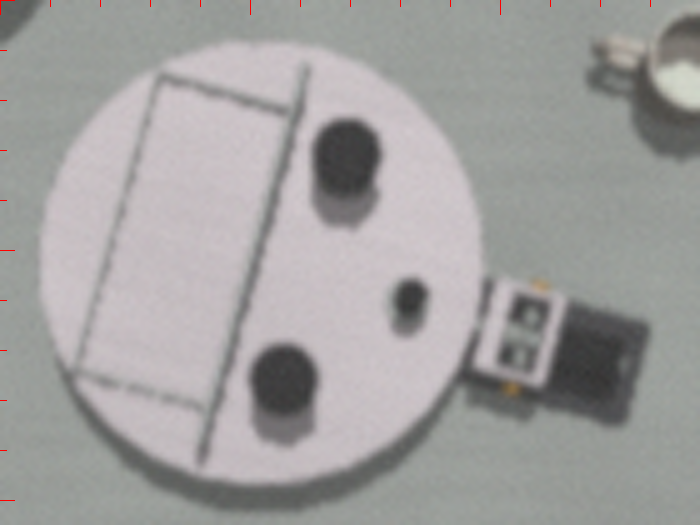

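View pics/b.png

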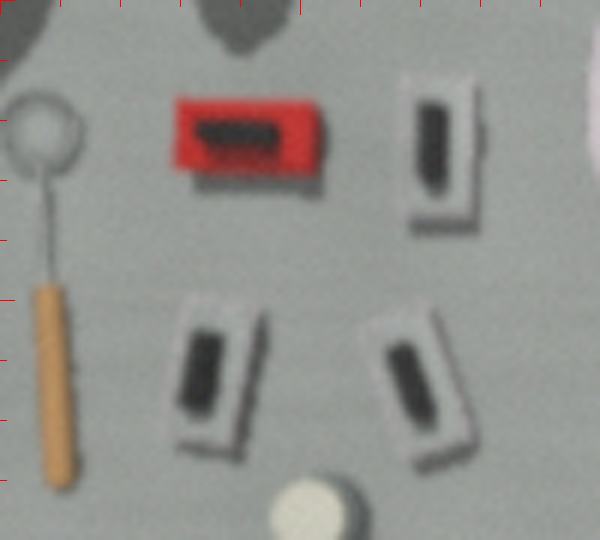

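Crop a shows the knob top at (352,184.2), shaker tops at (339.2,155.8) and (326.8,200.2), and the bracket top around (374,192). The pin's black handle sits on the outer side at about (389,197). Crop b shows three plain steel boxes with centres near (253.5,184.7), (216,222) and (250,224), plus one red box, which I'll leave.

Run:
```python
from h import *
from scipy.optimize import least_squares
t=arm.camera("top"); s=arm.camera("scene")
# model: axis (X,Y), yaw psi of direction axis->bracket (outward)
obs=[((352,184.2),(105,0,.136)),((339.2,155.6),(38,78,.152)),((326.8,200.2),(38,-78,.152)),((322.3,177.3),(0,0,.076))]
def P(q,p):
    u=np.array([np.cos(q[2]),np.sin(q[2])]);v=np.array([-u[1],u[0]])
    return [*(q[:2]+p[0]/1e3*u+p[1]/1e3*v),p[2]]
f=lambda q:np.concatenate([pj(t,P(q,p))-o for o,p in obs])
r=least_squares(f,[.6,0,-1.6]);print(r.x,np.round(r.fun,1))
q=r.x
for n,p in dict(hole=(210,0,.05),handle=(235,0,.065),br1=(210,32,.08),br2=(210,-32,.08)).items(): print(n,np.round(P(q,p),4),pj(t,P(q,p)),pj(s,P(q,p)))
print("knob",P(q,(105,0,.106)))
for n,b in dict(A=[(405,80),(478,80),(478,215),(410,218)],B=[(187,298),(265,312),(240,445),(174,440)],C=[(362,322),(435,308),(475,440),(412,460)]).items():
    w=np.array([bp(t,(180+x/6,160+y/6),.04)[:2] for x,y in b]);print(n,w.mean(0),[np.linalg.norm(w[i]-w[i-1]).round(3) for i in range(4)])
im=t["pixels"][160:250,205:265]; g=im.max(2); m=((g<95)).astype(np.uint8)
for k in cv2.findContours(m,cv2.RETR_EXTERNAL,cv2.CHAIN_APPROX_NONE)[0]:
    if 20<cv2.contourArea(k)<300:
        (x,y),wh,a=cv2.minAreaRect(k); x+=205;y+=160;bx=cv2.boxPoints(((x,y),wh,a))
        w=np.array([bp(t,p,.068)[:2] for p in bx]);e=max([w[1]-w[0],w[2]-w[1]],key=np.linalg.norm)
        print((x,y),wh,w.mean(0),"len",np.linalg.norm(e),"dir deg",np.degrees(np.arctan2(e[1],e[0])))
crop(s,225,175,80,90,7,"c")
```

```text
[ 0.58288418  0.01322484 -1.8243927 ] [ 0.2 -0.3  0.2 -0.2 -0.3  0.5 -0.2 -0. ]
hole [ 0.5302 -0.1901  0.05  ] [379.86130113 194.32131439] [259.63059261 235.71844538]
handle [ 0.5239 -0.2143  0.065 ] [387.24734879 195.9780311 ] [249.77402061 231.79540972]
br1 [ 0.5612 -0.1981  0.08  ] [383.2532588  184.80466249] [257.91615849 234.56724099]
br2 [ 0.4992 -0.182   0.08  ] [378.29285754 202.63460803] [259.29789401 219.71221849]
knob [np.float64(0.5565410480739621), np.float64(-0.08841688280253704), 0.106]
A [0.55478316 0.25401139] [np.float64(0.081), np.float64(0.043), np.float64(0.08), np.float64(0.04)]
B [0.41942804 0.38215381] [np.float64(0.083), np.float64(0.046), np.float64(0.079), np.float64(0.039)]
C [0.41702747 0.26245515] [np.float64(0.086), np.float64(0.043), np.float64(0.081), np.float64(0.039)]
(248.1500015258789, 223.9499969482422) (13.28156566619873, 4.110960960388184) [0.41592362 0.26507003] len 0.04596607760662688 dir deg -159.79954031977113
(213.1081075668335, 221.8513526916504) (5.425166606903076, 12.494322776794434) [0.4204167  0.38625704] len 0.043042043058280785 dir deg -7.4145162459842
(219.0, 182.0) (4.0, 12.0) [0.55897927 0.37077368] len 0.041626164085670034 dir deg -88.68531734404687
(252.0, 184.0) (12.0, 4.0) [0.55465366 0.25611889] len 0.0417909649851782 dir deg -178.21587386491512
```

View pics/c.png

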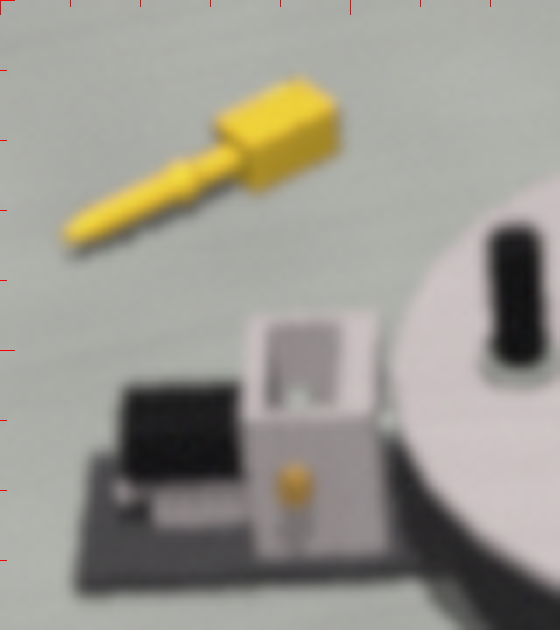

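Pin fit agrees within 0.5 px, and the bracket corners and handle land where predicted. Crop c confirms the black handle is home in the bracket and the yellow pin is lying loose. Moving above the handle.

```bash
python3 -m creep '{"dp":[[0.59,0.97,0],[0.59,0.97,0],[0.59,0.97,0],[0.59,0.97,0],[0.59,0.97,0],[0.59,0.97,0],[0.59,0.97,0],[0.59,0.97,0]],"spin":[0.6,0.6,0.6,0.6,0.6,0.6,0.6,0.6],"hand":[0,0,0,0,0,0,0,0]}' 50
python3 -m creep '{"dp":[[0.59,0.97,0],[0.59,0.97,0],[0.59,0.97,0],[0.59,0.97,0],[0.59,0.97,0],[0.59,0.97,0],[0.59,0.97,0],[0,0,0]],"spin":[0.6,0.6,0.6,0.6,0.6,0.6,0.6,0],"hand":[0,0,0,0,0,0,0,0]}'
python3 - <<'E'
from h import *
from scipy.spatial.transform import Rotation as R
o=arm.get_obs();print(o["ee_pos"],R.from_quat(o["tcp_rot"]).as_matrix()[:,1])
E
```

```text
time: 1.25
ee_pos: [0.4022, -0.4161, 0.222]
tcp_rot: [0.904, 0.428, 0.0, 0.0]
contact_force: [0.9, 0.1, 0.2]
opening: 0.0908
grip_force: 0.0
time: 2.25
ee_pos: [0.5264, -0.2119, 0.2219]
tcp_rot: [0.788, 0.616, 0.0, -0.0]
contact_force: [0.5, -0.1, -0.7]
opening: 0.0917
grip_force: 0.0
[ 0.52638564 -0.21189305  0.22192359] [ 9.70197259e-01 -2.42316482e-01  2.21983838e-05]
```

```bash
python3 -m creep '{"dp":[[-0.08,-0.15,-0.9],[0,0,-1],[0,0,-1],[0,0,-1],[0,0,-0.5],[0,0,0]],"spin":[-0.08,0,0,0,0,0],"hand":[0,0,0,0,0,0]}' 50
python3 - <<'E'
from h import *
s=arm.camera("scene");t=arm.camera("top")
crop(s,200,150,130,110,6,"d")
crop(t,340,150,100,80,6,"d2")
E
```

```text
time: 3.0
ee_pos: [0.5227, -0.218, 0.0894]
tcp_rot: [0.792, 0.611, -0.0, -0.001]
contact_force: [0.6, -0.2, 0.4]
opening: 0.0916
grip_force: 0.0
```

View pics/d.png

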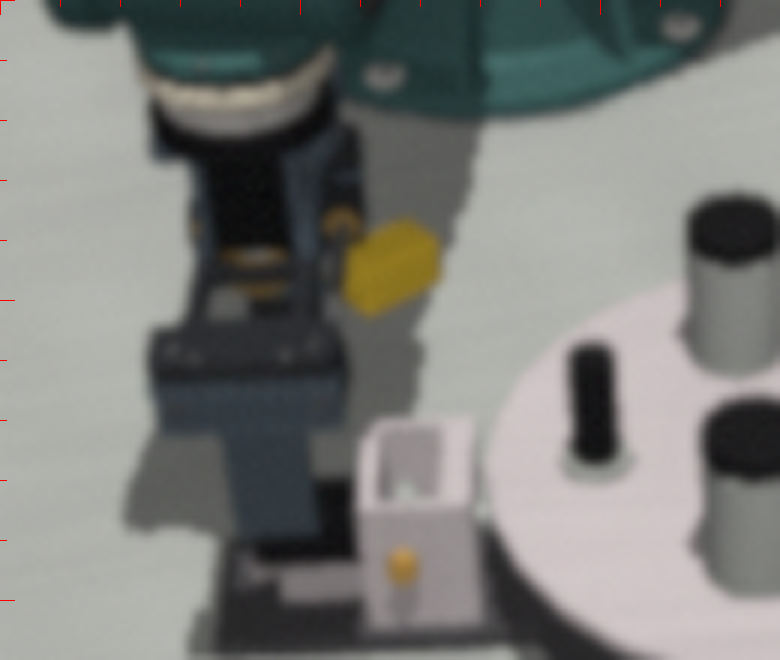

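The gripper straddles the handle and is set slightly outward of it (finger at crop x 230–320, handle about 240–355). Lowering, closing and checking.

```bash
python3 -m creep '{"dp":[[0.03,0.1,-0.9],[0,0,-0.5],[0,0,0],[0,0,0],[0,0,0],[0,0,0],[0,0,0],[0,0,0]],"spin":[0,0,0,0,0,0,0,0],"hand":[0,0,100,140,180,255,255,255]}' 50
python3 -m creep '{"dp":[[0,0,0],[0,0,0],[0,0,0]],"spin":[0,0,0],"hand":[255,255,255]}' 50
```

```text
time: 4.1
ee_pos: [0.5242, -0.2149, 0.048]
tcp_rot: [0.792, 0.611, 0.0, 0.0]
contact_force: [-0.5, -0.1, 0.3]
opening: 0.034
grip_force: 0.0
time: 4.47
ee_pos: [0.5245, -0.2151, 0.048]
tcp_rot: [0.792, 0.611, 0.0, 0.0]
contact_force: [3.5, -2.2, -1.3]
opening: 0.0296
grip_force: 50.0
```

```bash
python3 -m creep '{"dp":[[-0.15,-0.58,0],[-0.15,-0.58,0],[-0.15,-0.58,0],[-0.15,-0.58,0],[-0.15,-0.58,0],[-0.15,-0.58,0],[-0.15,-0.58,0],[0,0,0]],"spin":[0,0,0,0,0,0,0,0],"hand":[255,255,255,255,255,255,255,255]}' 50
```

```text
time: 5.48
ee_pos: [0.4924, -0.338, 0.0479]
tcp_rot: [0.792, 0.611, 0.0, 0.0]
contact_force: [-0.7, -0.7, -3.1]
opening: 0.0297
grip_force: 50.0
```

```bash
python3 -m creep '{"dp":[[0,0,0.8],[-0.6,0.16,0.2],[-0.6,0.16,0],[-0.6,0.16,0],[-0.6,0.16,0],[0,0,-0.8],[0,0,-0.7],[0,0,0]],"spin":[0,0,0,0,0,0,0,0],"hand":[255,255,255,255,255,255,255,255]}' 50
python3 -m creep '{"dp":[[0,0,-0.3],[0,0,-0.2],[0,0,-0.1],[0,0,-0.03],[0,0,0]],"spin":[0,0,0,0,0],"hand":[255,255,255,255,255]}' 50
```

```text
time: 6.48
ee_pos: [0.4191, -0.3166, 0.0317]
tcp_rot: [0.792, 0.611, -0.0, -0.001]
contact_force: [0.1, -0.3, -3.2]
opening: 0.0297
grip_force: 50.0
time: 7.1
ee_pos: [0.4207, -0.3175, 0.0142]
tcp_rot: [0.792, 0.611, 0.0, 0.0]
contact_force: [-0.2, -0.2, -2.4]
opening: 0.03
grip_force: 50.0
```

```bash
python3 -m creep '{"dp":[[0,0,-0.05],[0,0,-0.03],[0,0,0]],"spin":[0,0,0],"hand":[255,255,255]}' 20
python3 -m creep '{"dp":[[0,0,0],[0,0,0],[0,0,0],[0,0,0],[0,0,0.6],[0,0,1],[0,0,1],[0,0,1]],"spin":[0,0,0,0,0,0,0,0],"hand":[150,100,60,60,60,60,60,60]}' 20
python3 -m creep '{"dp":[[0,0,1],[0,0,1],[0,0,0.4],[0.5,0.8,0],[0.5,0.8,0],[0.5,0.8,0],[0.5,0.8,0],[0,0,0]],"spin":[0,0,0,0,0,0,0,0],"hand":[60,60,60,60,60,60,60,60]}' 20
python3 - <<'E'
from h import *
t=arm.camera("top");s=arm.camera("scene")
print([pj(t,p) for p in [(.42,-.318,.03),(.42,-.318+.0,.015)]])
crop(t,330,140,130,120,5,"e")
E
```

```text
time: 7.48
ee_pos: [0.4208, -0.3178, 0.0127]
tcp_rot: [0.792, 0.611, -0.0, 0.0]
contact_force: [-6.7, 2.6, 19.3]
opening: 0.0295
grip_force: 20.0
time: 8.48
ee_pos: [0.4207, -0.3175, 0.1218]
tcp_rot: [0.792, 0.611, 0.0, 0.0]
contact_force: [0.8, -0.0, 0.3]
opening: 0.0696
grip_force: 0.0
time: 9.48
ee_pos: [0.481, -0.2203, 0.1914]
tcp_rot: [0.791, 0.612, -0.0, -0.0]
contact_force: [0.9, -0.9, 0.4]
opening: 0.0696
grip_force: 0.0
[array([414.94554223, 226.65867166]), array([414.2086322 , 226.68225195])]
```

View pics/e.png

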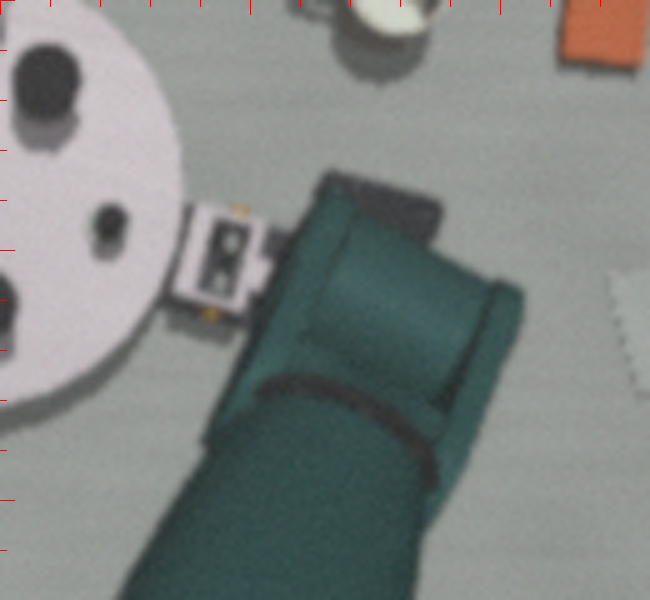

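```bash
python3 -m creep '{"dp":[[0.5,0.88,0],[0.5,0.88,0],[0.5,0.88,0],[0.5,0.88,0],[0.5,0.88,0],[0,0,-1],[0,0,-1],[0,0,-1]],"spin":[0,0,0,0,0,0,0,0],"hand":[60,60,60,60,60,60,60,60]}' 30
python3 -m creep '{"dp":[[0,0,0],[0,0,0],[0,0,0],[0,0,0],[0,0,0],[0,0,0]],"spin":[0,0,0,0,0,0],"hand":[120,160,200,255,255,255]}' 30
python3 - <<'E'
from h import *
o=arm.get_obs();print(o["joint_pos"].round(2))
p=np.array([.5829,.0132]);k=o["ee_pos"][:2];r=k-p;print(k,np.hypot(*r))
a=0
prev=k
for i in range(1,17):
    a=np.radians(5.8*i) if i<16 else np.pi/2
    if a>np.pi/2:a=np.pi/2
    q=p+[r[0]*np.cos(a)-r[1]*np.sin(a),r[0]*np.sin(a)+r[1]*np.cos(a)];print(i,((q-prev)/.03).round(2));prev=q
E
```

```text
time: 10.58
ee_pos: [0.5554, -0.0903, 0.1007]
tcp_rot: [0.792, 0.611, -0.0, 0.0]
contact_force: [0.4, -0.2, 0.1]
opening: 0.0699
grip_force: 0.0
time: 11.32
ee_pos: [0.5567, -0.0898, 0.1023]
tcp_rot: [0.792, 0.611, 0.001, 0.001]
contact_force: [4.6, -3.0, 1.6]
opening: 0.0216
grip_force: 30.0
[-0.2   0.34  2.06 -0.    0.74  0.05]
[ 0.55667408 -0.08977942] 0.10626645158919815
1 [ 0.35 -0.07]
2 [ 0.36 -0.03]
3 [0.36 0.  ]
4 [0.36 0.04]
5 [0.35 0.07]
6 [0.34 0.11]
7 [0.33 0.14]
8 [0.31 0.17]
9 [0.29 0.21]
10 [0.27 0.23]
11 [0.25 0.26]
12 [0.22 0.28]
13 [0.19 0.3 ]
14 [0.16 0.32]
15 [0.12 0.34]
16 [0.05 0.18]
```

```bash
python3 -m creep '{"dp":[[0.35,-0.07,0],[0.36,-0.03,0],[0.36,0,0],[0.36,0.04,0],[0.35,0.07,0],[0.34,0.11,0],[0.33,0.14,0],[0.31,0.17,0]],"spin":[0.967,0.967,0.967,0.967,0.967,0.967,0.967,0.967],"hand":[255,255,255,255,255,255,255,255]}' 40
python3 -m creep '{"dp":[[0.29,0.21,0],[0.27,0.23,0],[0.25,0.26,0],[0.22,0.28,0],[0.19,0.30,0],[0.16,0.32,0],[0.12,0.34,0],[0.05,0.18,0]],"spin":[0.967,0.967,0.967,0.967,0.967,0.967,0.967,0.5],"hand":[255,255,255,255,255,255,255,255]}' 40
python3 -m creep '{"dp":[[0,0,0],[0,0,0]],"spin":[0,0],"hand":[255,255]}' 40
```

```text
time: 12.32
ee_pos: [0.6406, -0.0778, 0.1023]
tcp_rot: [0.485, 0.874, 0.0, 0.002]
contact_force: [10.3, -11.3, -5.1]
opening: 0.0215
grip_force: 40.0
time: 13.32
ee_pos: [0.6891, -0.0138, 0.1025]
tcp_rot: [0.126, 0.992, -0.0, 0.005]
contact_force: [29.1, -10.5, -17.1]
opening: 0.0213
grip_force: 40.0
time: 13.58
ee_pos: [0.6892, -0.013, 0.1025]
tcp_rot: [0.127, 0.992, 0.0, 0.005]
contact_force: [29.7, -0.1, -17.7]
opening: 0.0215
grip_force: 40.0
```

```bash
python3 -m creep '{"dp":[[0,0,0],[0,0,0],[0,0,0],[0,0,0],[0,0,1],[0,0,1],[0,0,1],[0,0,0]],"spin":[0,0,0,0,0,0,0,0],"hand":[200,150,90,60,60,60,60,60]}' 20
python3 -m creep '{"dp":[[-0.6,-0.9,0],[-0.6,-0.9,0],[-0.6,-0.9,0],[-0.6,-0.9,0],[-0.6,-0.9,0],[-0.6,-0.9,0],[-0.6,-0.9,0],[-0.6,-0.9,0]],"spin":[-1,-1,-1,-1,-1,-1,-1,-1],"hand":[60,60,60,60,60,60,60,60]}' 20
python3 -m creep '{"dp":[[-0.6,-0.9,0],[-0.6,-0.9,0],[-0.6,-0.6,0],[-0.6,0,0],[-0.6,0,0],[-0.6,0,0],[0,0,0],[0,0,0]],"spin":[-1,-1,-1,-1,-1,-1,-1,0],"hand":[60,60,60,60,60,60,60,60]}' 20
python3 - <<'E'
from h import *
t=arm.camera("top");crop(t,270,125,160,120,5,"f")
E
```

```text
time: 14.58
ee_pos: [0.6861, -0.0131, 0.1941]
tcp_rot: [0.127, 0.992, 0.0, 0.002]
contact_force: [0.1, 0.4, -0.3]
opening: 0.0698
grip_force: 0.0
time: 15.58
ee_pos: [0.5397, -0.2295, 0.1906]
tcp_rot: [0.521, 0.853, -0.0, -0.001]
contact_force: [0.4, -1.6, -0.6]
opening: 0.0699
grip_force: 0.0
time: 16.58
ee_pos: [0.4325, -0.3007, 0.1909]
tcp_rot: [0.791, 0.611, -0.0, -0.001]
contact_force: [-0.0, -0.6, -0.8]
opening: 0.0696
grip_force: 0.0
```

View pics/f.png

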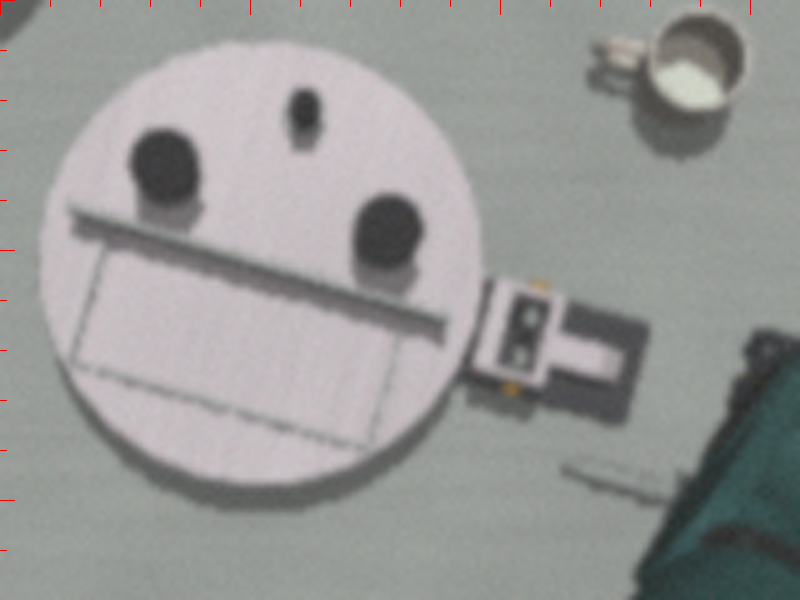

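Run:
```python
from h import *
from scipy.optimize import least_squares
t=arm.camera("top")
obs=[((331,146),(105,0,.136)),((303,157.2),(38,78,.152)),((347.6,170.8),(38,-78,.152)),((322.3,177.3),(0,0,.076))]
def P(q,p):
    u=np.array([np.cos(q[2]),np.sin(q[2])]);v=np.array([-u[1],u[0]])
    return [*(q[:2]+p[0]/1e3*u+p[1]/1e3*v),p[2]]
f=lambda q:np.concatenate([pj(t,P(q,p))-o for o,p in obs])
q=least_squares(f,[.6,0,-.25]).x;print(q,np.round(f(q),1),"turn",q[2]+1.8244)
b=np.array([bp(t,(270+x/5,125+y/5),.088)[:2] for x,y in [(75,365),(370,447),(398,340),(104,250)]])
print(b,[np.linalg.norm(b[i]-b[i-1]).round(3) for i in range(4)]); print("bay c",b.mean(0))
u=np.array([np.cos(q[2]),np.sin(q[2])]);print("rel",(b.mean(0)-q[:2])@u,(b.mean(0)-q[:2])@[-u[1],u[0]])
print("tip",bp(t,(270+563/5,125+466/5),.015), "expected",np.array([.4208,-.3178])+.115*np.array([.251,.968]))
print(arm.get_obs()["ee_pos"])
```

```text
[ 0.58235562  0.01314876 -0.27287101] [ 0.1 -0.3 -0.2  0.1  0.2  0.1 -0.1  0.1] turn 1.5515289913135348
[[ 0.50737659  0.13859872]
 [ 0.45580829 -0.06462685]
 [ 0.52960297 -0.08228724]
 [ 0.58694465  0.12087596]] [np.float64(0.082), np.float64(0.21), np.float64(0.076), np.float64(0.211)]
bay c [0.51993312 0.02814015]
rel -0.0641530696666805 -0.002385971424585518
tip [ 0.44764318 -0.20489387  0.015     ] expected [ 0.449665 -0.20648 ]
[ 0.43283347 -0.30081653  0.19116872]
```

```bash
python3 -m creep '{"dp":[[-0.4,-0.57,-0.92],[0,0,-1],[0,0,-1],[0,0,-1],[0,0,-1],[0,0,-0.6],[0,0,-0.38],[0,0,0]],"spin":[0,0,0,0,0,0,0,0],"hand":[60,60,60,60,60,60,60,60]}' 50
python3 -m creep '{"dp":[[0,0,0],[0,0,0],[0,0,0],[0,0,0],[0,0,0],[0,0,0]],"spin":[0,0,0,0,0,0],"hand":[120,160,200,255,255,255]}' 50
```

```text
time: 17.68
ee_pos: [0.4209, -0.318, 0.0143]
tcp_rot: [0.791, 0.611, -0.0, -0.0]
contact_force: [0.5, 0.7, 1.0]
opening: 0.0696
grip_force: 0.0
time: 18.42
ee_pos: [0.421, -0.3181, 0.0148]
tcp_rot: [0.791, 0.611, 0.0, 0.0]
contact_force: [-0.7, 0.6, 6.0]
opening: 0.0297
grip_force: 50.0
```

```bash
python3 -m creep '{"dp":[[0,0,0.9],[0,0,0.9],[0.6,-0.17,0],[0.6,-0.17,0],[0.6,-0.16,0],[0.58,-0.16,0],[0,0,-0.63],[0,0,0]],"spin":[0,0,0,0,0,0,0,0],"hand":[255,255,255,255,255,255,255,255]}' 50
python3 - <<'E'
from h import *
t=arm.camera("top");s=arm.camera("scene");print(arm.get_obs()["ee_pos"])
crop(s,210,190,90,80,8,"g");crop(t,350,165,80,60,8,"g2")
E
```

```text
time: 19.42
ee_pos: [0.4907, -0.3367, 0.0473]
tcp_rot: [0.791, 0.611, -0.001, -0.002]
contact_force: [0.3, 0.4, -2.6]
opening: 0.0296
grip_force: 50.0
[ 0.49139619 -0.33737109  0.04889806]
```

View pics/g.png

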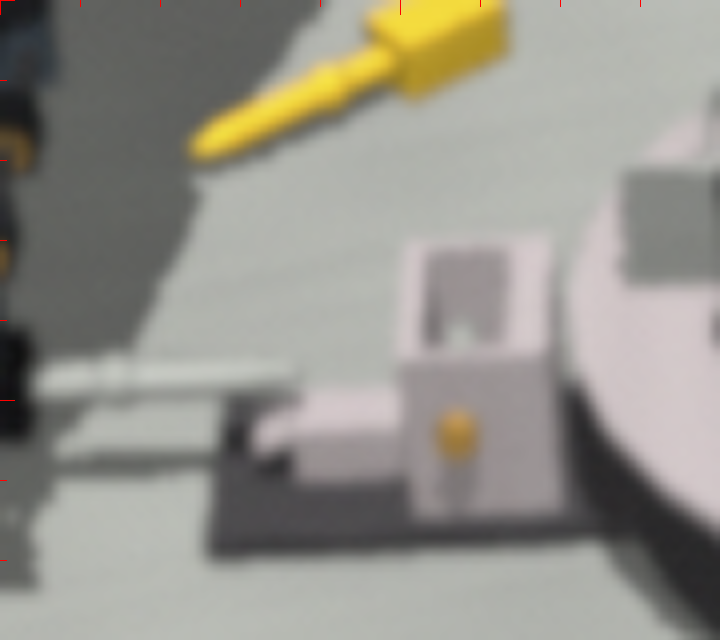

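View pics/g2.png

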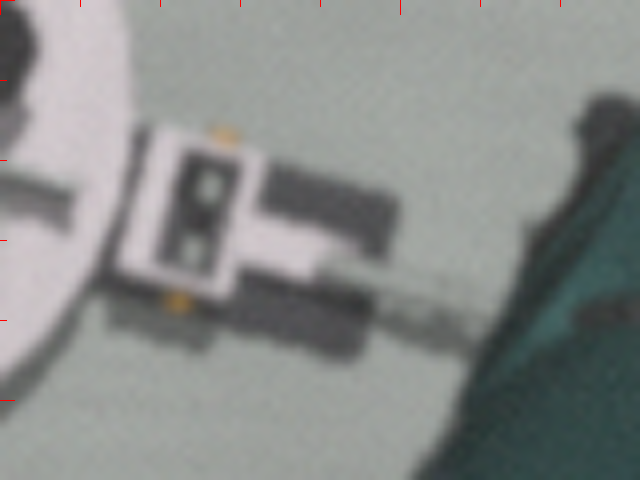

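The pin points straight at the hole: the shaft line through g2 (345,262)–(480,300) runs to the hole mouth at (239,234). Pushing in.

```bash
python3 -m creep '{"dp":[[0.14,0.51,0],[0.14,0.51,0],[0.14,0.51,0],[0.14,0.51,0],[0,0,0]],"spin":[0,0,0,0,0],"hand":[255,255,255,255,255]}' 50
```

```text
time: 20.15
ee_pos: [0.5095, -0.2754, 0.0498]
tcp_rot: [0.791, 0.612, -0.0, -0.0]
contact_force: [-0.6, 0.0, -3.7]
opening: 0.0297
grip_force: 50.0
```

```bash
python3 -m creep '{"dp":[[0.12,0.45,0],[0.12,0.45,0],[0,0,0]],"spin":[0,0,0],"hand":[255,255,255]}' 50
python3 -m creep '{"dp":[[0.09,0.35,0],[0.09,0.35,0],[0.07,0.28,0],[0,0,0],[0,0,0]],"spin":[0,0,0,0,0],"hand":[255,255,255,255,255]}' 50
```

```text
time: 20.52
ee_pos: [0.5166, -0.2487, 0.0497]
tcp_rot: [0.791, 0.612, 0.0, -0.0]
contact_force: [0.1, -0.4, -3.0]
opening: 0.0294
grip_force: 50.0
time: 21.15
ee_pos: [0.524, -0.2192, 0.0497]
tcp_rot: [0.791, 0.611, 0.0, -0.0]
contact_force: [2.7, 7.9, -3.2]
opening: 0.0295
grip_force: 50.0
```

```bash
python3 -m creep '{"dp":[[0.03,0.1,0],[0.01,0.05,0],[0,0,0]],"spin":[0,0,0],"hand":[255,255,255]}' 50
python3 -m creep '{"dp":[[0.01,0.05,0],[0.01,0.05,0],[0,0,0]],"spin":[0,0,0],"hand":[255,255,255]}' 50
```

```text
time: 21.52
ee_pos: [0.5251, -0.2157, 0.0497]
tcp_rot: [0.791, 0.611, 0.0, 0.0]
contact_force: [0.0, -0.2, -3.0]
opening: 0.0297
grip_force: 50.0
time: 21.9
ee_pos: [0.5253, -0.2153, 0.0499]
tcp_rot: [0.791, 0.612, -0.001, 0.001]
contact_force: [-9.5, -30.1, -4.6]
opening: 0.0296
grip_force: 50.0
```

```bash
python3 -m creep '{"dp":[[0,0,0],[0,0,0],[0,0,0],[0,0,0],[0,0,0.8],[0,0,1],[0,0,1],[0,0,1]],"spin":[0,0,0,0,0,0,0,0],"hand":[180,140,100,80,80,80,80,80]}' 20
python3 -m creep '{"dp":[[0,0,1],[-0.8,-0.3,0.9],[-0.8,-0.3,0],[-0.8,-0.3,0],[0,0,0]],"spin":[1,1,1,1,1],"hand":[80,80,80,120,120]}' 20
cat > box.py <<'E'
from h import *
def boxes(t,verbose=True):
    x0,y0=200,150; im=t["pixels"][y0:260,x0:285]; g=im.max(2); m=(g<95).astype(np.uint8)
    for k in cv2.findContours(m,cv2.RETR_EXTERNAL,cv2.CHAIN_APPROX_NONE)[0]:
        if 20<cv2.contourArea(k)<120:
            (x,y),wh,a=cv2.minAreaRect(k); x+=x0;y+=y0;bx=cv2.boxPoints(((x,y),wh,a))
            w=np.array([bp(t,p,.066)[:2] for p in bx]);e=max([w[1]-w[0],w[2]-w[1]],key=np.linalg.norm)
            print((round(x,1),round(y,1)),w.mean(0).round(4),"len",np.linalg.norm(e).round(3),"deg",(np.degrees(np.arctan2(e[1],e[0]))%180).round(1))
E
python3 - <<'E'
from box import *
t=arm.camera("top");boxes(t)
v=np.hstack([cv2.resize(t["pixels"][150:250,180:290],None,fx=4,fy=4,interpolation=2),cv2.resize(t["pixels"][150:250,340:430],None,fx=4,fy=4,interpolation=2)])
cv2.imwrite("pics/k.png",v)
E
```

```text
time: 22.9
ee_pos: [0.5256, -0.2126, 0.1648]
tcp_rot: [0.791, 0.611, 0.0, -0.0]
contact_force: [-0.3, 0.5, 0.2]
opening: 0.0627
grip_force: 0.0
time: 23.52
ee_pos: [0.4524, -0.2399, 0.2208]
tcp_rot: [0.605, 0.796, -0.0, -0.0]
contact_force: [0.3, 0.1, -0.2]
opening: 0.0487
grip_force: 0.0
(248.2, 223.9) [0.4159 0.2654] len 0.046 deg 20.2
(213.1, 221.9) [0.4204 0.3867] len 0.043 deg 172.6
(219.5, 182.0) [0.5592 0.3695] len 0.045 deg 91.3
(256.0, 175.5) [0.5848 0.2435] len 0.045 deg 1.8
```

View pics/k.png

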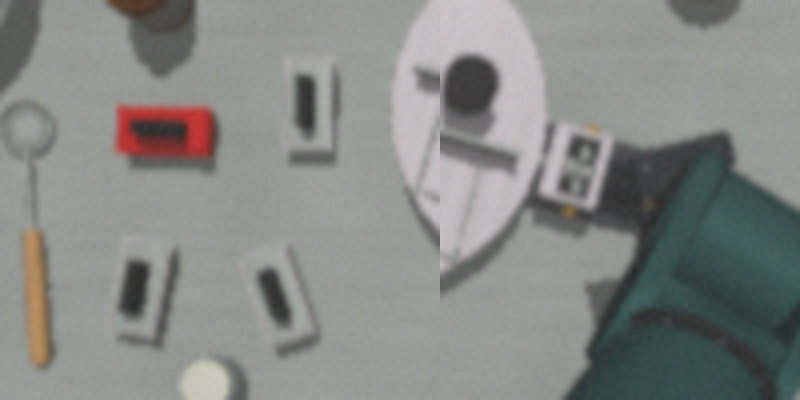

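Box A has been knocked to (256,175.5), i.e. world (0.585,0.243). The other two are unmoved and the bracket is clear. Fetching A first.

```bash
python3 -m creep '{"dp":[[0.26,0.94,0],[0.26,0.94,0],[0.26,0.94,0],[0.26,0.94,0],[0.26,0.94,0],[0.26,0.94,0],[0.26,0.94,0],[0.26,0.94,0]],"spin":[0.75,0.75,0.75,0.75,0.75,0.75,0.75,0.75],"hand":[128,128,128,128,128,128,128,128]}' 20
python3 -m creep '{"dp":[[0.26,0.94,0],[0.26,0.94,0],[0.26,0.94,0],[0.26,0.94,0],[0.26,0.94,0],[0.26,0.94,0],[0.26,0.94,0],[0.26,0.94,0]],"spin":[0.75,0.75,0.75,0.75,0.75,0.75,0.75,0.75],"hand":[128,128,128,128,128,128,128,128]}' 20
python3 -m creep '{"dp":[[0.26,0.94,0],[0,0,0]],"spin":[0.75,0],"hand":[128,128]}' 20
python3 - <<'E'
from box import *
from scipy.spatial.transform import Rotation as R
y=R.from_quat(arm.get_obs()["tcp_rot"]).as_matrix()[:,1];print(arm.get_obs()["ee_pos"],np.degrees(np.arctan2(y[1],y[0])))
E
```

```text
time: 24.58
ee_pos: [0.5163, -0.0129, 0.2208]
tcp_rot: [0.33, 0.944, 0.0, 0.0]
contact_force: [0.4, -0.2, -0.4]
opening: 0.0455
grip_force: 0.0
time: 25.58
ee_pos: [0.5786, 0.2128, 0.2207]
tcp_rot: [0.022, 1.0, 0.0, -0.0]
contact_force: [0.2, 0.3, -0.4]
opening: 0.0456
grip_force: 0.0
time: 25.82
ee_pos: [0.5864, 0.2413, 0.2206]
tcp_rot: [-0.017, 1.0, 0.0, 0.0]
contact_force: [0.3, -0.1, -0.3]
opening: 0.0452
grip_force: 0.0
[0.58642063 0.24128631 0.22058165] 91.91569232893468
```

```bash
python3 -m creep '{"dp":[[-0.05,0.04,-1],[0,0,-1],[0,0,-1],[0,0,-1],[0,0,-1],[0,0,-0.6],[0,0,0]],"spin":[0,0,0,0,0,0,0],"hand":[128,128,128,128,128,128,128]}' 30
python3 -m creep '{"dp":[[0,0,0],[0,0,0],[0,0,0],[0,0,0],[0,0,0]],"spin":[0,0,0,0,0],"hand":[180,220,255,255,255]}' 30
python3 -m creep '{"dp":[[0,0,0.5],[0,0,1],[0,0,1],[0,0,1],[0,0,1],[0,0,1],[0,0,0]],"spin":[0,0,0,0,0,0,0],"hand":[255,255,255,255,255,255,255]}' 30
```

```text
time: 26.7
ee_pos: [0.5841, 0.2403, 0.0519]
tcp_rot: [-0.016, 1.0, -0.0, -0.001]
contact_force: [0.0, 0.2, 0.4]
opening: 0.0456
grip_force: 0.0
time: 27.32
ee_pos: [0.5851, 0.241, 0.0534]
tcp_rot: [-0.016, 1.0, 0.0, 0.0]
contact_force: [-0.6, 0.4, 7.1]
opening: 0.014
grip_force: 30.0
time: 28.2
ee_pos: [0.5857, 0.2411, 0.2204]
tcp_rot: [-0.016, 1.0, 0.001, 0.002]
contact_force: [-0.6, -1.1, -3.4]
opening: 0.0136
grip_force: 30.0
```

```bash
python3 -m creep '{"dp":[[-0.23,-0.86,0],[-0.23,-0.86,0],[-0.23,-0.86,0],[-0.23,-0.86,0],[-0.23,-0.86,0],[-0.23,-0.86,0],[0,0,-1],[0,0,-0.8]],"spin":[-0.48,-0.48,-0.48,-0.48,-0.48,-0.48,0,0],"hand":[255,255,255,255,255,255,255,255]}' 30
python3 -m creep '{"dp":[[0,0,-0.3],[0,0,0]],"spin":[0,0],"hand":[255,255]}' 30
python3 - <<'E'
from h import *
s=arm.camera("scene");t=arm.camera("top")
ax=np.array([.5826,.0132]);u=np.array([.9643,-.265]);v=np.array([.265,.9643])
img=s["pixels"].copy();img=cv2.resize(img,None,fx=6,fy=6,interpolation=2)
for a in(-.105,.105):
  for b in(-.047,.047):
    p=ax-.056*u+a*v+b*u
    q=pj(s,[*p,.076]);cv2.circle(img,tuple(int(6*z) for z in q),4,(0,255,255),-1)
cv2.imwrite("pics/l.png",img[6*165:6*260,6*285:6*410])
print(arm.get_obs()["ee_pos"])
E
```

```text
time: 29.2
ee_pos: [0.5421, 0.0843, 0.1623]
tcp_rot: [0.136, 0.991, -0.0, -0.001]
contact_force: [-0.0, -0.1, -3.2]
opening: 0.0138
grip_force: 30.0
time: 29.45
ee_pos: [0.5428, 0.0854, 0.1543]
tcp_rot: [0.135, 0.991, -0.0, -0.001]
contact_force: [0.2, -0.4, -3.6]
opening: 0.0139
grip_force: 30.0
[0.54365263 0.08586318 0.15541502]
```

View pics/l.png

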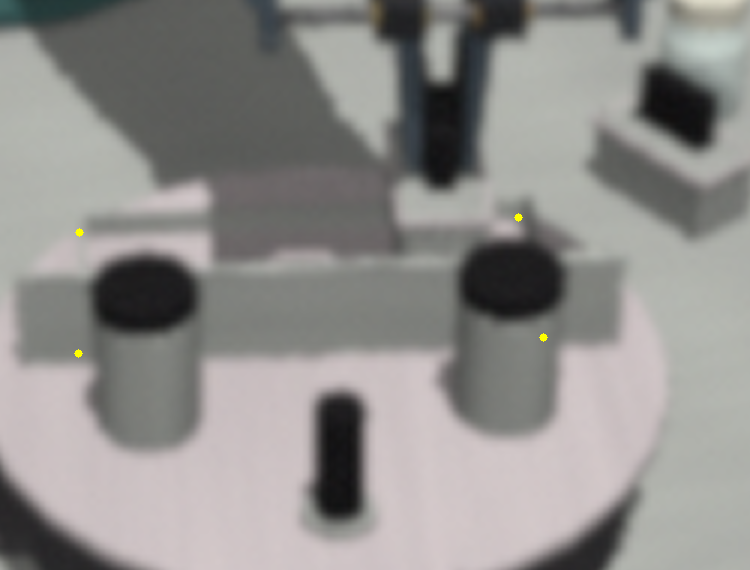

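The predicted bay corners (l: 80,232 / 518,217 / 78,353 / 543,337) match the lips and partition, and box A hangs inside them. Lowering.

```bash
python3 -m creep '{"dp":[[0,0,-0.5],[0,0,-0.25],[0,0,-0.1],[0,0,0]],"spin":[0,0,0,0],"hand":[255,255,255,255]}' 30
python3 -m creep '{"dp":[[0,0,-0.07],[0,0,0]],"spin":[0,0],"hand":[255,255]}' 30
```

```text
time: 30.05
ee_pos: [0.5434, 0.0861, 0.1293]
tcp_rot: [0.134, 0.991, -0.0, -0.0]
contact_force: [-2.0, -0.6, 2.3]
opening: 0.0138
grip_force: 30.0
time: 30.3
ee_pos: [0.5439, 0.086, 0.1287]
tcp_rot: [0.134, 0.991, -0.0, 0.0]
contact_force: [-10.0, -2.1, 25.6]
opening: 0.0139
grip_force: 30.0
```

```bash
python3 -m creep '{"dp":[[0,0,0],[0,0,0],[0,0,0.3],[0,0,0.8],[0,0,1],[0,0,1],[0,0,0],[0,0,0]],"spin":[0,0,0,0,0,0,0,0],"hand":[200,160,135,135,135,135,135,135]}' 20
python3 -m creep '{"dp":[[-0.61,0.85,0],[-0.61,0.85,0],[-0.61,0.85,0],[-0.61,0.85,0],[-0.61,0.85,0],[-0.61,0.85,0],[-0.61,0.85,0],[0,0,0]],"spin":[0.84,0.84,0.84,0.84,0.84,0.84,0.84,0],"hand":[135,135,135,135,135,135,135,135]}' 20
python3 - <<'E'
from box import *
from scipy.spatial.transform import Rotation as R
y=R.from_quat(arm.get_obs()["tcp_rot"]).as_matrix()[:,1];print(arm.get_obs()["ee_pos"],np.degrees(np.arctan2(y[1],y[0])))
boxes(arm.camera("top")); s=arm.camera("scene");crop(s,290,130,160,110,5,"m")
E
```

```text
time: 31.3
ee_pos: [0.5431, 0.086, 0.2198]
tcp_rot: [0.134, 0.991, -0.0, -0.0]
contact_force: [0.0, -0.3, -0.3]
opening: 0.0432
grip_force: 0.0
time: 32.3
ee_pos: [0.4139, 0.2653, 0.2192]
tcp_rot: [-0.174, 0.985, -0.0, -0.001]
contact_force: [0.6, 0.3, 0.2]
opening: 0.0428
grip_force: 0.0
[0.41390471 0.26527968 0.2191503 ] 110.02685739547647
(219.0, 182.0) [0.5592 0.3712] len 0.042 deg 91.3
```

View pics/m.png

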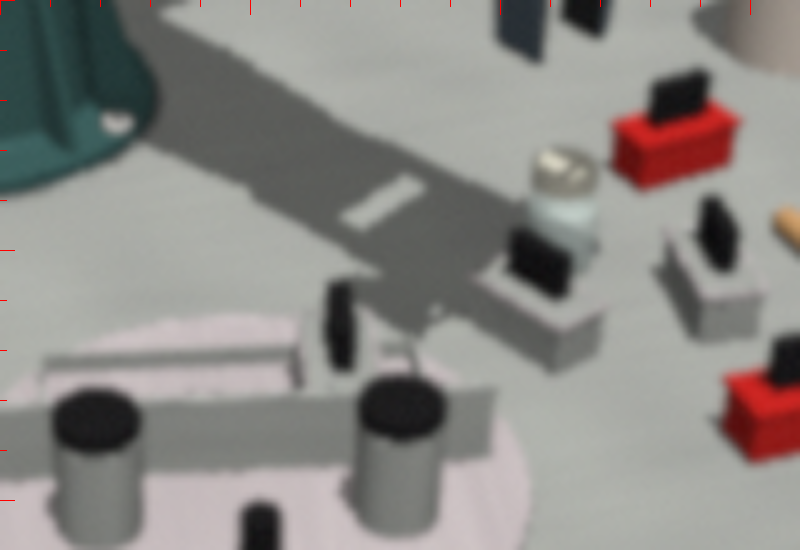

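Box A stands upright in the bay at m (340,340). C (540,280) is clear of the jar. Picking C.

```bash
python3 -m creep '{"dp":[[0.07,-0.03,-1],[0,0,-1],[0,0,-1],[0,0,-1],[0,0,-1],[0,0,-0.5],[0,0,0]],"spin":[0,0,0,0,0,0,0],"hand":[135,135,135,135,135,135,135]}' 30
python3 -m creep '{"dp":[[0,0,0],[0,0,0],[0,0,0],[0,0,0],[0,0,0]],"spin":[0,0,0,0,0],"hand":[180,220,255,255,255]}' 30
python3 -m creep '{"dp":[[0,0,0.5],[0,0,1],[0,0,1],[0,0,1],[0,0,1],[0,0,1],[0,0,0]],"spin":[0,0,0,0,0,0,0],"hand":[255,255,255,255,255,255,255]}' 30
```

```text
time: 33.28
ee_pos: [0.4172, 0.263, 0.0544]
tcp_rot: [-0.172, 0.985, -0.0, -0.001]
contact_force: [0.2, -0.4, 0.4]
opening: 0.0428
grip_force: 0.0
time: 33.9
ee_pos: [0.4175, 0.2638, 0.0555]
tcp_rot: [-0.173, 0.985, 0.0, 0.0]
contact_force: [-2.2, -0.8, 7.6]
opening: 0.0138
grip_force: 30.0
time: 34.78
ee_pos: [0.4182, 0.2641, 0.2226]
tcp_rot: [-0.172, 0.985, 0.001, 0.002]
contact_force: [1.0, -0.0, -2.6]
opening: 0.0141
grip_force: 30.0
```

```bash
python3 -m creep '{"dp":[[0,0,1],[0.47,-0.98,0],[0.47,-0.98,0],[0.47,-0.98,0],[0.47,-0.98,0],[0.47,-0.98,0],[0.47,-0.98,0],[0.47,-0.98,0]],"spin":[0,-0.73,-0.73,-0.73,-0.73,-0.73,-0.73,-0.73],"hand":[255,255,255,255,255,255,255,255]}' 30
python3 -m creep '{"dp":[[0.47,-0.98,0],[0,0,-1],[0,0,-1],[0,0,-1],[0,0,0]],"spin":[-0.73,0,0,0,0],"hand":[255,255,255,255,255]}' 30
python3 - <<'E'
from h import *
from scipy.spatial.transform import Rotation as R
o=arm.get_obs();y=R.from_quat(o["tcp_rot"]).as_matrix()[:,1];print(o["ee_pos"],np.degrees(np.arctan2(y[1],y[0])))
r=o["ee_pos"][:2]-[.5286,.028];print("u,v",r@[.9643,-.265],r@[.265,.9643])
E
```

```text
time: 35.78
ee_pos: [0.5157, 0.0567, 0.249]
tcp_rot: [0.095, 0.995, -0.0, -0.001]
contact_force: [0.3, -0.1, -2.9]
opening: 0.0134
grip_force: 30.0
time: 36.4
ee_pos: [0.528, 0.0284, 0.1576]
tcp_rot: [0.132, 0.991, -0.0, -0.003]
contact_force: [0.1, -0.4, -1.8]
opening: 0.0141
grip_force: 30.0
[0.5280039 0.0283724 0.1575523] 74.825775947821
u,v -0.0006735082097618524 0.00020113583674840336
```

```bash
python3 -m creep '{"dp":[[0.05,-0.01,-0.5],[0,0,-0.3],[0,0,-0.1],[0,0,0],[0,0,-0.04],[0,0,0]],"spin":[0,0,0,0,0,0],"hand":[255,255,255,255,255,255]}' 30
```

```text
time: 37.15
ee_pos: [0.5318, 0.0281, 0.1321]
tcp_rot: [0.132, 0.991, 0.0, 0.0]
contact_force: [-0.6, -0.3, -2.3]
opening: 0.0138
grip_force: 30.0
```

```bash
python3 -m creep '{"dp":[[0,0,-0.05],[0,0,0]],"spin":[0,0],"hand":[255,255]}' 30
python3 -m creep '{"dp":[[0,0,-0.05],[0,0,0]],"spin":[0,0],"hand":[255,255]}' 30
```

```text
time: 37.4
ee_pos: [0.5318, 0.0282, 0.1313]
tcp_rot: [0.132, 0.991, -0.0, -0.0]
contact_force: [-7.3, -0.2, 13.7]
opening: 0.0138
grip_force: 30.0
time: 37.65
ee_pos: [0.5322, 0.0281, 0.1308]
tcp_rot: [0.132, 0.991, -0.0, 0.0]
contact_force: [-12.3, -1.6, 30.0]
opening: 0.0135
grip_force: 30.0
```

```bash
python3 -m creep '{"dp":[[0,0,0],[0,0,0],[0,0,0.3],[0,0,0.8],[0,0,1],[0,0,1],[0,0,0],[0,0,0]],"spin":[0,0,0,0,0,0,0,0],"hand":[200,160,135,135,135,135,135,135]}' 20
python3 -m creep '{"dp":[[-0.31,0.99,0],[-0.31,0.99,0],[-0.31,0.99,0],[-0.31,0.99,0],[-0.31,0.99,0],[-0.31,0.99,0],[-0.31,0.99,0],[-0.31,0.99,0]],"spin":[0.11,0.11,0.11,0.11,0.11,0.11,0.11,0.11],"hand":[135,135,135,135,135,135,135,135]}' 20
python3 -m creep '{"dp":[[-0.31,0.99,0],[-0.31,0.99,0],[-0.31,0.99,0],[-0.31,0.99,0],[0,0,0]],"spin":[0.11,0.11,0.11,0.11,0],"hand":[135,135,135,135,135]}' 20
python3 - <<'E'
from h import *
from scipy.spatial.transform import Rotation as R
y=R.from_quat(arm.get_obs()["tcp_rot"]).as_matrix()[:,1];print(arm.get_obs()["ee_pos"],np.degrees(np.arctan2(y[1],y[0])))
s=arm.camera("scene");crop(s,290,130,160,110,5,"n")
print(pj(s,(.42,.3855,.074)))
E
```

```text
time: 38.65
ee_pos: [0.5314, 0.0281, 0.2217]
tcp_rot: [0.132, 0.991, -0.0, -0.0]
contact_force: [0.4, 0.1, 0.5]
opening: 0.0427
grip_force: 0.0
time: 39.65
ee_pos: [0.4563, 0.2664, 0.2208]
tcp_rot: [0.086, 0.996, -0.001, -0.001]
contact_force: [-0.1, -0.4, 0.7]
opening: 0.043
grip_force: 0.0
time: 40.28
ee_pos: [0.4191, 0.3855, 0.2208]
tcp_rot: [0.062, 0.998, -0.001, -0.001]
contact_force: [-0.6, -0.1, -0.3]
opening: 0.043
grip_force: 0.0
[0.41912379 0.38551289 0.22075669] 82.86372174983397
[432.27719808 171.72848909]
```

View pics/n.png

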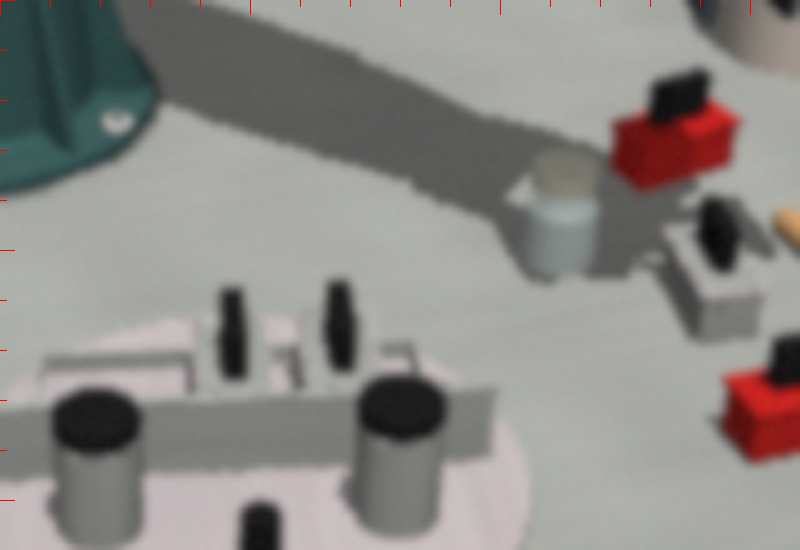

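A and C stand upright in the bay (n: 340,330 and 233,335). B's handle top at (433,171) matches the predicted (432,172). Picking B.

```bash
python3 -m creep '{"dp":[[0.02,0,-1],[0,0,-1],[0,0,-1],[0,0,-1],[0,0,-1],[0,0,-0.55],[0,0,0]],"spin":[0,0,0,0,0,0,0],"hand":[135,135,135,135,135,135,135]}' 30
python3 -m creep '{"dp":[[0,0,0],[0,0,0],[0,0,0],[0,0,0],[0,0,0]],"spin":[0,0,0,0,0],"hand":[180,220,255,255,255]}' 30
python3 -m creep '{"dp":[[0,0,0.5],[0,0,1],[0,0,1],[0,0,1],[0,0,1],[0,0,1],[0,0,1],[0,0,0]],"spin":[0,0,0,0,0,0,0,0],"hand":[255,255,255,255,255,255,255,255]}' 30
```

```text
time: 41.2
ee_pos: [0.4203, 0.3836, 0.0545]
tcp_rot: [0.064, 0.998, -0.001, -0.001]
contact_force: [1.1, 0.7, -0.0]
opening: 0.0429
grip_force: 0.0
time: 41.82
ee_pos: [0.4207, 0.3846, 0.0558]
tcp_rot: [0.063, 0.998, 0.0, 0.0]
contact_force: [-1.7, -0.8, 5.5]
opening: 0.0136
grip_force: 30.0
time: 42.82
ee_pos: [0.4214, 0.3851, 0.2529]
tcp_rot: [0.063, 0.998, 0.001, 0.001]
contact_force: [0.1, -0.3, -3.0]
opening: 0.014
grip_force: 30.0
```

```bash
python3 -m creep '{"dp":[[0.22,-0.99,0],[0.22,-0.99,0],[0.22,-0.99,0],[0.22,-0.99,0],[0.22,-0.99,0],[0.22,-0.99,0],[0.22,-0.99,0],[0.22,-0.99,0]],"spin":[-0.095,-0.095,-0.095,-0.095,-0.095,-0.095,-0.095,-0.095],"hand":[255,255,255,255,255,255,255,255]}' 30
python3 -m creep '{"dp":[[0.22,-0.99,0],[0.22,-0.99,0],[0.22,-0.99,0],[0.22,-0.99,0],[0.22,-0.99,0],[0.22,-0.99,0],[0,0,-1],[0,0,-1]],"spin":[-0.095,-0.095,-0.095,-0.095,-0.095,-0.095,0,0],"hand":[255,255,255,255,255,255,255,255]}' 30
python3 -m creep '{"dp":[[0,0,-1],[0,0,0]],"spin":[0,0],"hand":[255,255]}' 30
python3 - <<'E'
from h import *
from scipy.spatial.transform import Rotation as R
o=arm.get_obs();y=R.from_quat(o["tcp_rot"]).as_matrix()[:,1];print(o["ee_pos"],np.degrees(np.arctan2(y[1],y[0])))
r=o["ee_pos"][:2]-[.5286,.028];print("u,v",r@[.9643,-.265],r@[.265,.9643])
E
```

```text
time: 43.82
ee_pos: [0.4728, 0.1457, 0.2492]
tcp_rot: [0.103, 0.995, -0.0, -0.001]
contact_force: [1.5, -0.6, -2.0]
opening: 0.0135
grip_force: 30.0
time: 44.82
ee_pos: [0.5124, -0.0316, 0.1887]
tcp_rot: [0.133, 0.991, -0.0, -0.0]
contact_force: [0.2, 1.2, -2.5]
opening: 0.0138
grip_force: 30.0
time: 45.08
ee_pos: [0.5109, -0.0311, 0.1578]
tcp_rot: [0.133, 0.991, -0.0, -0.003]
contact_force: [-0.4, 0.3, -2.5]
opening: 0.0139
grip_force: 30.0
[ 0.51085667 -0.03107165  0.15784828] 74.76716285085959
u,v -0.0014559048938250054 -0.06166477325344796
```

```bash
python3 -m creep '{"dp":[[0.05,0.02,-0.5],[0,0,-0.3],[0,0,-0.1],[0,0,-0.04],[0,0,0],[0,0,0]],"spin":[0,0,0,0,0,0],"hand":[255,255,255,255,255,255]}' 30
python3 -m creep '{"dp":[[0,0,-0.05],[0,0,0]],"spin":[0,0],"hand":[255,255]}' 30
```

```text
time: 45.82
ee_pos: [0.5147, -0.0307, 0.1325]
tcp_rot: [0.133, 0.991, 0.0, 0.0]
contact_force: [1.2, 0.6, -2.5]
opening: 0.0136
grip_force: 30.0
time: 46.08
ee_pos: [0.5149, -0.0308, 0.1317]
tcp_rot: [0.132, 0.991, -0.0, 0.0]
contact_force: [-7.0, -0.2, 14.7]
opening: 0.0135
grip_force: 30.0
```

Box B is on the floor. Releasing, backing off and checking everything.

```bash
python3 -m creep '{"dp":[[0,0,0],[0,0,0],[0,0,0.3],[0,0,0.8],[0,0,1],[0,0,1],[0,0,1],[0,0,0]],"spin":[0,0,0,0,0,0,0,0],"hand":[200,160,135,135,135,135,135,135]}' 20
python3 -m creep '{"dp":[[-0.2,-0.95,0],[-0.2,-0.95,0],[-0.2,-0.95,0],[-0.2,-0.95,0],[-0.2,-0.95,0],[-0.2,-0.95,0],[-0.2,-0.95,0],[-0.2,-0.95,0]],"spin":[0,0,0,0,0,0,0,0],"hand":[135,135,135,135,135,135,135,135]}' 20
python3 -m creep '{"dp":[[-0.2,-0.95,0],[-0.2,-0.95,0],[-0.2,-0.95,0],[-0.2,-0.95,0],[-0.2,-0.95,0],[0,0,0],[0,0,0]],"spin":[0,0,0,0,0,0,0],"hand":[135,135,135,135,135,135,135]}' 20
python3 - <<'E'
from h import *
t=arm.camera("top");s=arm.camera("scene")
z=lambda a,x,y,w,h:cv2.resize(a["pixels"][y:y+h,x:x+w],None,fx=4,fy=4,interpolation=2)
cv2.imwrite("pics/o.png",np.hstack([z(t,275,125,130,140)[:,:400],z(t,355,125,50,140),z(s,220,165,50,140)]))
cv2.imwrite("pics/p.png",z(s,220,150,200,140))
E
```

```text
time: 47.08
ee_pos: [0.5158, -0.0308, 0.2564]
tcp_rot: [0.133, 0.991, 0.0, 0.002]
contact_force: [-0.1, -1.5, -0.3]
opening: 0.0427
grip_force: 0.0
time: 48.08
ee_pos: [0.4659, -0.2593, 0.2531]
tcp_rot: [0.133, 0.991, 0.0, -0.0]
contact_force: [-0.3, 0.2, -0.1]
opening: 0.0432
grip_force: 0.0
time: 48.95
ee_pos: [0.4363, -0.4005, 0.2531]
tcp_rot: [0.133, 0.991, 0.0, -0.0]
contact_force: [-0.1, -0.4, 0.1]
opening: 0.0431
grip_force: 0.0
```

View pics/p.png

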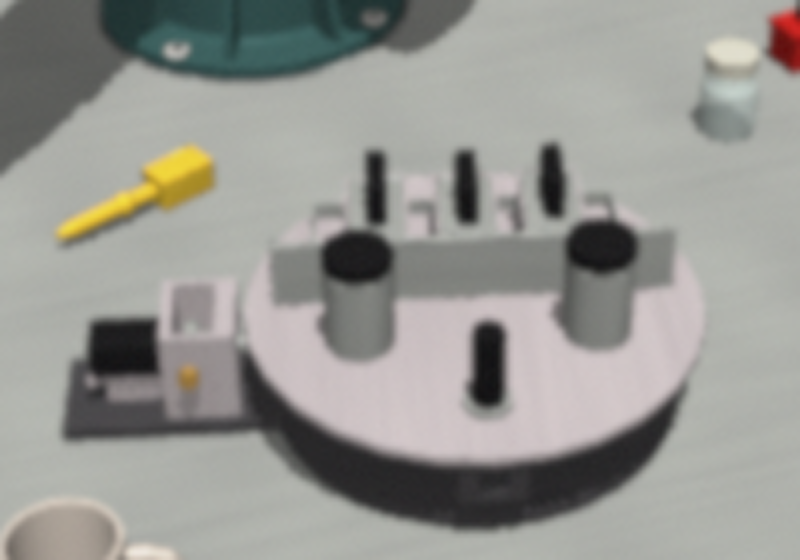

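The pin is home against the bracket (p: 125,345), and all three boxes stand level in the bay (375/465/552,185). Handing in.

```bash
python3 -c "
from station import arm
print(arm.hand_in())"
```

```text
the job is handed in; nothing more can be done
None
```

The job is handed in, but no verdict came back: in the last picture the pin is back home, the carousel stands a quarter turn round, and all three steel boxes on the counter are upright in the bay.

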